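Close the photomask box and push its drawer home

ROBOT

A 6-joint arm with a two-finger parallel gripper is mounted at the origin on a cart in front of the work surface, level with it; the furniture and walls round the work are solid. World frame = base frame: x ahead of the robot, y to its left, z up, the work surface at z = 0. Lengths are in m, angles in rad, forces in N, time in s.
With the tool pointing down it reaches from about 0.35 to 0.975 m from the base axis. Payload 4.9 kg.
Tool frame: the origin (TCP) lies midway between the tips of the shut fingers; the grasp point (between the pads) lies 19 mm behind it; z points along the fingers, y is the line along which they close (so a half turn about z gives the same grasp; the last joint's range is limited). The gripper opens to 85 mm and grips with 20 to 120 N. Pads are 22 mm wide; open, the fingers measure 114 mm over their backs; the gripper's body (76 mm by 85 mm) begins 54 mm behind the grasp point. The pads swing forward as they close: fully open they stand 13 mm farther back than shut.
Start: joints at [1.024, 0.053, 1.613, -0, 1.476, -0.119], TCP at [0.259, 0.569, 0.231] pointing down, gripper open.
Joint ranges: [-3.01, 3.01], [-1.01, 2.22], [0.06, 2.58], [-1.02, 4.17], [0.09, 2.62], [-3.14, 3.14]. Speed limits (rad/s): [2.57, 2.57, 3.14, 3.14, 3.14, 3.14].

INTERFACE

Orientations are given as a rotation vector (axis times angle).
In Python, from station import ctrl gives the robot as it stands.
- The arm moves only by the shell command python3 -m handwheel 'ROWS' [FORCE]. ROWS is JSON, a list of rows, each an object with "gripper": the gripper command: -1 is fully open, 1 is shut, values between are in proportion; "offset": the shift along the tool's x, y, z in mm, a list of three; "rotation": the turn, a rotation vector about the tool's x, y, z in rad, a list of three. A call has exactly 8 rows; each row is the pose to reach, as a shift and turn from the pose commanded when the call began, along the tool's axes at that moment; what a row does not reach only later rows make up. A row lasts 1/8 s, in which the tool goes at most 62.5 mm and 10.7 degrees, less where a joint would pass 70% of its speed; a pose out of reach is approached as far as the arm can. A call with a gripper value outside its range is refused whole. The fingers move at their own pace and stop on an object; FORCE is the grip in N (left out, the last holds). Time passes only in rows, so rows that repeat a pose let the fingers close, or fill a call up. It gives the time, the measured TCP pose, the force, the opening and the grip force at its end, in the units of the state.
- ctrl.get_obs(): the state, without advancing time (a new reading comes with each control period).
- ctrl.get_image(name): name is "scene" or "side" or "wrist"; returns a dict with "image" (420x560x3 uint8, red, green, blue), "fovy" (degrees; the focal length in pixels is half the picture's height over the tangent of half this angle, whatever the lens; pixels are square), "cx", "cy" (the principal point, pixels), "xyz" and "attitude" of the camera in the world. Camera axes: x right, y up, looking along -z (the intrinsics and any distortion apply to the point x, -y, -z); pixel columns grow to the right and rows downward; lengths in m; the calibration is good to about 2 mm. A picture is of the moment at which its call begins. There is no depth.
- ctrl.finish_job(): hands the job in; it is judged then, once.
The state is a dict: "t": time; "q": joint angles; "dq": joint speeds; "effort": joint torques, N m; "tool_pos": TCP position; "tool_rot": TCP orientation; "contact_force": force on the tool from outside, world axes, zero at the start; "wrist_torque": the same for the moment, N m; "opening": finger opening in m; "grip_force": force on a finger pad.
Only numpy, scipy, OpenCV 4.12 (cv2) and the standard library are available. Lean on these libraries where they do the work, as an engineer would, in place of code of your own. Each camera call takes 0.05 s, during which the arm holds its last target. There are 200 camera calls.

TASK

The low mask drawer has been left pulled out with an open photomask box lying in it. With the fingertips, push the box's lid over until it is fully shut, and then push the drawer fully home into its cabinet, with the box still in it. Do not pick anything up, and leave everything else on the table where it is.

Things in the scene. Friction and masses are not known exactly. Their poses are not given: they have to be found in the camera images.
- mask_store: Low white single-drawer cabinet, fixed to the table: 158 deep x 164 wide x 58 mm high, flat top. Origin on the table under the middle of its open front face; its x axis points from the front face to the back of the cabinet, its z axis up. The opening's top edge is 53 mm above the table. It stands at the right, its front facing left (the drawer comes out to the robot's left, towards +y), turned by up to 0.38 rad.
- mask_drawer (a joint): How far the drawer is pulled out, in m: 0 = fully home (front panel flat against the cabinet), 0.16 = at its outer stop. It slides along the cabinet's x axis with about 2.5 N of friction and stays where it is left.
- drawer_front (a point): Middle of the outer face (the one that looks to the left, away from the cabinet) of the drawer's upright front panel, 31 mm above the table; x axis points into the cabinet, z up. The panel is 164 mm wide, 8 mm thick and reaches from 8 to 54 mm above the table. Behind it the tray has a floor 14 mm above the table and low walls (side walls up to 30 mm above the table), open on top.
- mask_box: Amber photomask box, 131 x 125 mm and 24 mm high when shut, about 0.11 kg, lying loose (up to 10 mm of play) in the drawer tray; it is the only one with its lid up. Origin at the middle of its underside, 14 mm above the table; its own x axis points to its hinge side, which is the left side, just behind the drawer front (so its x axis is opposite to the cabinet's). z up.
- mask_box_lid (a joint): Opening angle of the lid in rad: 0 = shut, flat on the lower half; 1.57 = upright; 1.745 = its stop. To shut it, the free edge is swung up and over to the right, and down on the side next to the cabinet. The hinge is stiff (about 0.035 N m): the lid stays at any angle, so it must be pushed all the way down.
- lid_hinge (a point): Point on the hinge line of the lid, at the middle of the box's width, on the left side, next to the drawer's front panel; 59 mm from the box's origin and 12 mm above its underside. The hinge line runs along the box's y axis. Axes as those of the box.
- lid_edge (a point): Middle of the lid's free edge, on its outer face (the face that looks to the left while the lid stands up, the top face when shut); 117 mm from the hinge line, on an 11 mm thick and 116 mm wide lid (a small tab stands 8 mm farther out).
- tweezers: Tweezers, 119 x 14 x 10 mm, lying loose on top of the cabinet near its back, across it; origin at the middle of the underside. Leave alone.
- timer: Small light grey timer, 46 x 52 x 19 mm, on the table in front. Leave alone.
- drop_bottle: Small brown bottle with a pointed black cap, 32 mm across, 76 mm high, on the table just in front of the cabinet's side that is nearest the robot. Leave alone.
- swab_pot: Clear pot with swabs, 34 mm across, 92 mm high, on the table to the left in front. Leave alone.
- tissue: Packet of lens tissue, 62 x 90 x 16 mm, on the table in front. Leave alone.
- box_place (a point): Middle of the drawer tray, on its floor: where the box belongs, and where it already lies. A tall mask aligner (0.5 m) fills the left half of the table, and its low red base plate ends a few cm to the left of the pulled-out drawer; a 0.19 m high lamp supply stands behind the cabinet and a stack of shut mask boxes (0.1 m high) behind the drawer.

How it is judged:
By the outcome, as a careful person would: the job done as asked, in the order asked, and still so for the second after the job is handed in, with the robot touching nothing.
It also fails if it takes over 51 s, if anything falls off the work surface, if the arm or the gripper's body presses on something with over 40 N, if the wrist force passes 120 N, or if a joint passes its speed limit or range.

## Working session

There is one attempt and no reset: what is moved stays moved. The work goes in short steps, Python scripts to look and compute and a shell command to move; the robot and the scene stay as the last step left them, time stands still between calls to the robot, and variables do not carry over. Pictures are saved under pics/ and viewed, at most 10 in all, crops included, and the job is handed in when it is done.

```bash
ls; mkdir -p pics; python3 - <<'E'
from station import ctrl
import cv2,pickle
o=ctrl.get_obs();print(o)
d={}
for n in("scene","side","wrist"):
    r=ctrl.get_image(n);d[n]=r
    print(n,{k:v for k,v in r.items() if k!="image"})
    cv2.imwrite(f"pics/{n}0.png",r["image"][:,:,::-1])
pickle.dump(d,open("d0.pkl","wb"))
E
```

```text
pics
{'t': 0.0, 'q': array([ 1.02401312e+00,  5.33664426e-02,  1.61431643e+00,  6.47264440e-06,
        1.47595190e+00, -1.18971732e-01]), 'dq': array([-0.00092709, -0.00058864, -0.0011022 , -0.00028041, -0.00063512,
        0.00124173]), 'effort': array([ 1.99218761e-03, -3.93693030e+01, -3.70174062e+01, -7.50699019e-05,
        7.33627821e-03,  9.24059634e-06]), 'tool_pos': array([0.25895796, 0.56814799, 0.23004366]), 'tool_rot': array([-6.66749426e-01, -3.06933379e+00,  3.02771553e-03]), 'contact_force': array([ 0.02186189, -0.14878674, -0.06145913]), 'wrist_torque': array([ 0.07142957,  0.0559171 , -0.02039807]), 'grip_force': 0.0, 'opening': 0.08538553243196524}
scene {'fovy': 42.03485288269117, 'cx': 291.2308607299756, 'cy': 200.9222709998012, 'xyz': array([0.83481322, 0.35406771, 1.14481742]), 'attitude': array([0.21651807, 0.62063329, 2.36918725])}
side {'fovy': 50.09378717497577, 'cx': 278.3201849508452, 'cy': 215.74873551779328, 'xyz': array([ 0.97940609, -0.3674207 ,  1.06967217]), 'attitude': array([0.45829468, 0.28719278, 1.03484043])}
wrist {'fovy': 64.4096252999904, 'cx': 279.2995688457119, 'cy': 206.89728876156045, 'xyz': array([0.19733962, 0.59726449, 0.37277234]), 'attitude': array([-0.24235113, -0.15292321,  1.13597639])}
```

View pics/scene0.png

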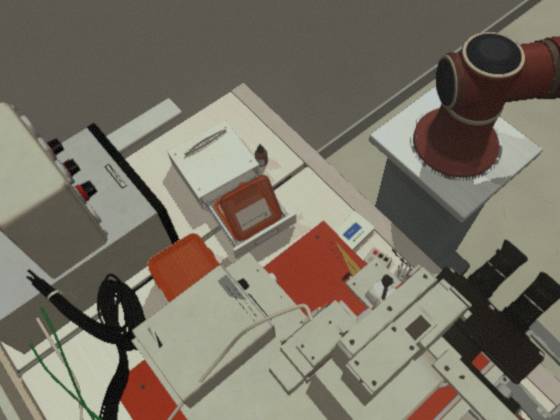

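View pics/side0.png

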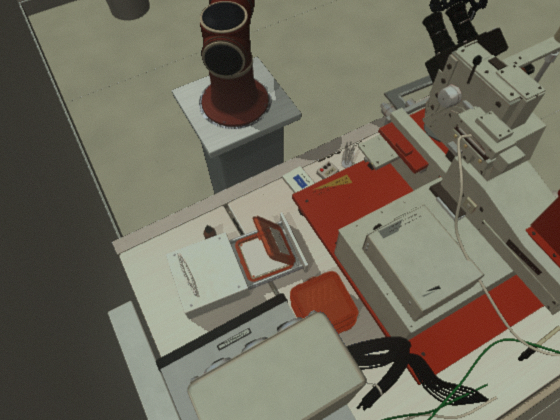

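The scene view shows the cabinet at about (213,160), the tray at (252,225) with its lid up, the bottle at (262,155). The side view shows the cabinet at (208,275), the open lid at (272,240). I'll enlarge both.

```bash
python3 - <<'E'
import cv2
for n,x,y in(("scene",160,115),("side",160,205)):
    im=cv2.imread(f"pics/{n}0.png")[y:y+140,x:x+155]
    im=cv2.resize(im,None,fx=4,fy=4,interpolation=cv2.INTER_CUBIC)
    im=cv2.convertScaleAbs(im,alpha=1.0)
    for k in range(0,155,20): cv2.putText(im,str(x+k),(4*k,10),0,.35,(255,0,0));cv2.line(im,(4*k,12),(4*k,18),(255,0,0))
    for k in range(0,140,20): cv2.putText(im,str(y+k),(0,4*k+4),0,.35,(255,0,0))
    cv2.imwrite(f"pics/{n}0c.png",im)
E
```

```text
(no output)
```

View pics/scene0c.png

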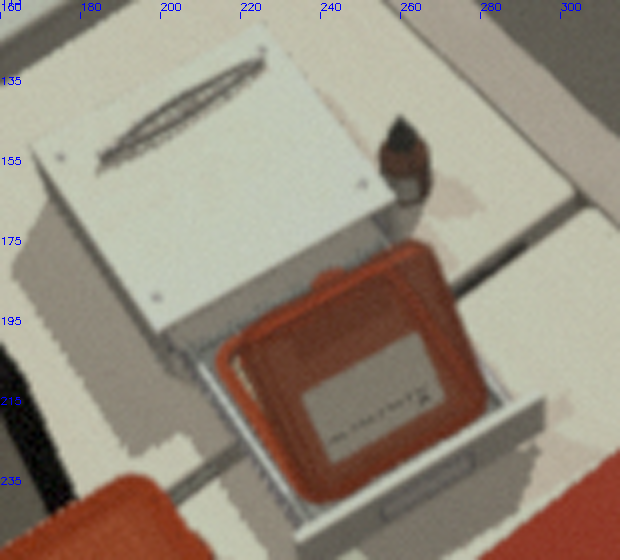

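View pics/side0c.png

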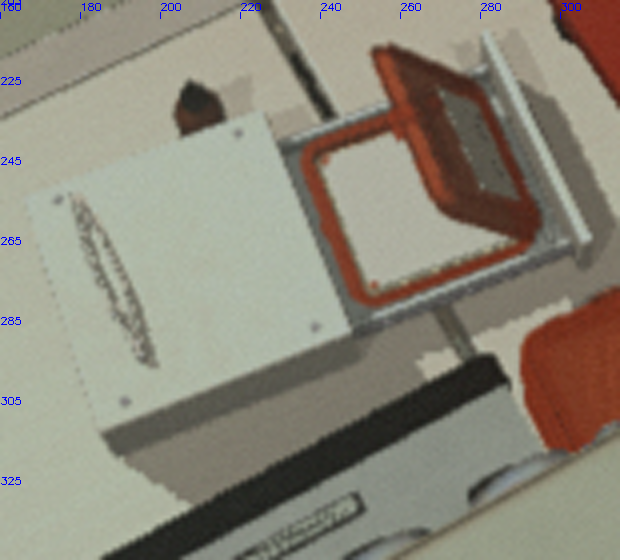

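Scene crop: cabinet top corners, drawer panel from about (234,249) to (296,215), and lid leaning open with its tab at (242,183). Side crop: panel from (282,213) to (307,266), lid edge from (255,216) to (271,256). I'll fit the model to these.

```bash
cat > h.py <<'E'
import numpy as np,pickle
from scipy.spatial.transform import Rotation as R
from scipy.optimize import least_squares
def proj(c,P):
    p=(np.atleast_2d(P)-c["xyz"])@R.from_rotvec(c["attitude"]).as_matrix()
    f=210/np.tan(np.radians(c["fovy"]/2))
    return np.c_[c["cx"]+f*p[:,0]/-p[:,2],c["cy"]-f*p[:,1]/-p[:,2]]
def tri(obs): # [(cam,px)]
    return least_squares(lambda P:np.concatenate([(proj(c,P)[0]-u) for c,u in obs]),[.5,0,.05])
def pix(n,u): 
    x,y=dict(scene=(160,115),side=(160,205))[n]; return np.array(u)/4+[x,y]
E
python3 - <<'E'
from h import *
d=pickle.load(open("d0.pkl","rb"))
# cab/panel coords (x into cabinet, y left of that), far = +-; sign from fit
pts={"cfn":((397,202),(265,112)),"cff":((158,332),(352,328)),"cbf":((30,147),(100,430)),"cbn":((258,27),(25,190)),
"pn":((545,397),(487,32)),"pf":((298,535),(588,240)),"ln":((420,243),(378,46)),"lf":((222,350),(445,208)),"tab":((328,268),None)}
T={}
for k,(a,b) in pts.items():
    if b is None: continue
    s=tri([(d["scene"],pix("scene",a)),(d["side"],pix("side",b))]);T[k]=s.x
    print(k,s.x.round(4),"res px",np.sqrt(2*s.cost).round(2))
n=np.linalg.norm
print("width",n(T["cfn"]-T["cff"]),"depth",n(T["cfn"]-T["cbn"]),n(T["cff"]-T["cbf"]),"panel",n(T["pn"]-T["pf"]),"lid",n(T["ln"]-T["lf"]))
def model(p):
    x,y,a,e,bx,by,th=p
    def w(P): P=np.array(P);c,s=np.cos(a),np.sin(a);return [x+c*P[0]-s*P[1],y+s*P[0]+c*P[1],P[2]]
    # near robot side: cabinet y = x_cab axis ~ -y world => cab y ~ +x world; near = -y
    hx=-bx; L=lambda sy:w([hx+.117*np.cos(th),by+sy*.05,.026+.117*np.sin(th)])
    return dict(cfn=w([0,-.082,.058]),cff=w([0,.082,.058]),cbf=w([.158,.082,.058]),cbn=w([.158,-.082,.058]),
      pn=w([-e-.004,-.082,.054]),pf=w([-e-.004,.082,.054]),ln=L(-1),lf=L(1))
def res(p):
    m=model(p);r=[]
    for k in m:
        for c,u in zip(("scene","side"),pts[k]): r.append((proj(d[c],m[k])[0]-pix(c,u))*(.3 if k[0]=='l' else 1))
    return np.concatenate(r)
s=least_squares(res,[.5,-.1,-1.57,.15,.14,0,1.6],loss="soft_l1")
print("x,y,yaw,ext,hingebx,by,th",s.x.round(4),"\n",res(s.x).round(1).reshape(-1,4))
print({k:np.round(v,3) for k,v in model(s.x).items()})
E
```

```text
cfn [ 0.443  -0.2403  0.0502] res px 0.96
cff [ 0.6031 -0.2586  0.0546] res px 0.34
cbf [ 0.5862 -0.4149  0.0525] res px 0.26
cbn [ 0.4271 -0.3943  0.0586] res px 1.1
pn [ 0.4589 -0.0861  0.0441] res px 0.71
pf [ 0.6202 -0.1063  0.0509] res px 1.37
ln [ 0.4766 -0.1705  0.1257] res px 0.6
lf [ 0.5964 -0.1866  0.1296] res px 1.86
width 0.16118134802344222 depth 0.15504577821287877 0.1571519393725529 panel 0.16266702388016951 lid 0.12097033002776442
x,y,yaw,ext,hingebx,by,th [ 0.5245 -0.2475 -1.6854  0.1489  0.0188  0.0063  2.0237] 
 [[ 0.  -0.6 -0.  -2.3]
 [-0.9  0.7  0.9 -0. ]
 [-0.9 -0.5  0.1 -0.4]
 [ 0.9 -1.2 -0.1  0.2]
 [-0.8 -1.3 -0.1 -1.8]
 [-1.5  1.5  0.5 -0.5]
 [-1.7  0.4  0.3  0.9]
 [ 1.3 -0.9  0.  -0.7]]
{'cfn': array([ 0.443, -0.238,  0.058]), 'cff': array([ 0.606, -0.257,  0.058]), 'cbf': array([ 0.588, -0.414,  0.058]), 'cbn': array([ 0.425, -0.395,  0.058]), 'pn': array([ 0.461, -0.086,  0.054]), 'pf': array([ 0.623, -0.105,  0.054]), 'ln': array([ 0.489, -0.173,  0.131]), 'lf': array([ 0.588, -0.184,  0.131])}
```

Fit is good (corner heights are within a few mm, sizes match). Lid edge stands at cabinet-x ≈ −71 mm, z ≈ 0.126, so it is open ~0.97 rad. Before swinging right I'll check the clearance to the aligner's eyepieces.

```bash
python3 - <<'E'
from h import *
d=pickle.load(open("d0.pkl","rb"))
def ray(n,u,z):
    c=d[n];f=210/np.tan(np.radians(c["fovy"]/2))
    v=R.from_rotvec(c["attitude"]).apply([(u[0]-c["cx"])/f,-(u[1]-c["cy"])/f,-1]);return (c["xyz"]+v*(z-c["xyz"][2])/v[2])[:2].round(3)
for n,u in (("scene",(505,243)),("scene",(548,275)),("scene",(420,275)),("scene",(480,300)),("scene",(240,85)),("side",(465,3)),("side",(440,25)),("side",(545,45)),("side",(385,105)),("scene",(325,222)),("scene",(268,278)),("side",(296,193))):
    print(n,u,[tuple(ray(n,u,z)) for z in (0.005,.2,.3,.4,.5)])
E
```

```text
scene (505, 243) [(np.float64(0.131), np.float64(0.264)), (np.float64(0.252), np.float64(0.28)), (np.float64(0.313), np.float64(0.287)), (np.float64(0.375), np.float64(0.295)), (np.float64(0.437), np.float64(0.303))]
scene (548, 275) [(np.float64(0.121), np.float64(0.375)), (np.float64(0.243), np.float64(0.372)), (np.float64(0.306), np.float64(0.37)), (np.float64(0.368), np.float64(0.368)), (np.float64(0.431), np.float64(0.366))]
scene (420, 275) [(np.float64(0.335), np.float64(0.192)), (np.float64(0.421), np.float64(0.22)), (np.float64(0.465), np.float64(0.234)), (np.float64(0.508), np.float64(0.248)), (np.float64(0.552), np.float64(0.262))]
scene (480, 300) [(np.float64(0.279), np.float64(0.316)), (np.float64(0.374), np.float64(0.322)), (np.float64(0.423), np.float64(0.326)), (np.float64(0.472), np.float64(0.329)), (np.float64(0.521), np.float64(0.332))]
scene (240, 85) [(np.float64(0.302), np.float64(-0.502)), (np.float64(0.393), np.float64(-0.356)), (np.float64(0.44), np.float64(-0.281)), (np.float64(0.487), np.float64(-0.205)), (np.float64(0.534), np.float64(-0.13))]
side (465, 
[... 801 characters left out ...]
15)), (np.float64(0.594), np.float64(0.043))]
scene (325, 222) [(np.float64(0.407), np.float64(-0.043)), (np.float64(0.48), np.float64(0.025)), (np.float64(0.518), np.float64(0.06)), (np.float64(0.555), np.float64(0.095)), (np.float64(0.593), np.float64(0.13))]
scene (268, 278) [(np.float64(0.596), np.float64(-0.022)), (np.float64(0.637), np.float64(0.043)), (np.float64(0.658), np.float64(0.075)), (np.float64(0.679), np.float64(0.108)), (np.float64(0.7), np.float64(0.141))]
side (296, 193) [(np.float64(0.404), np.float64(-0.009)), (np.float64(0.509), np.float64(-0.075)), (np.float64(0.563), np.float64(-0.108)), (np.float64(0.617), np.float64(-0.142)), (np.float64(0.672), np.float64(-0.176))]
```

View pics/wrist0.png

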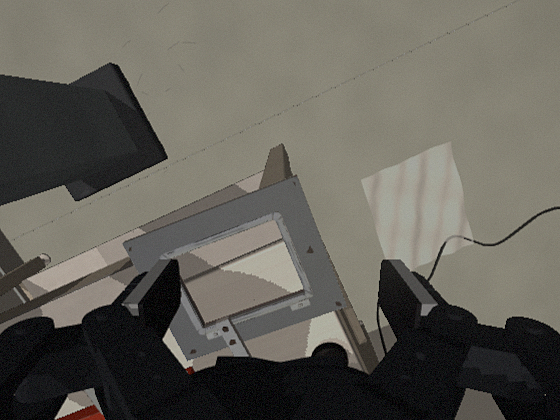

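Wrist view: gripper hangs over the aligner's front frame (220,270), with a dark cart corner at top left (100,130). From the two fixed views the eyepieces are at about x 0.40, y 0.30–0.37, z 0.45, so I'll draw in to radius 0.36 and swing round.

```bash
cat >> h.py <<'E'
def offs(W,o):
    M=R.from_rotvec(o["tool_rot"]).as_matrix()
    for w in W: print(w,np.round((np.array(w)-o["tool_pos"])@M*1000).astype(int).tolist())
C=np.array([.5245,-.2475]);A=-1.6854
def cab(x,y,z): return [round(float(C[0]+np.cos(A)*x-np.sin(A)*y),4),round(float(C[1]+np.sin(A)*x+np.cos(A)*y),4),z]
E
python3 - <<'E'
from h import *
from station import ctrl
o=ctrl.get_obs()
offs([(.232,.510,.25),(.206,.452,.26),(.180,.395,.26),(.160,.34,.26),(.19,.305,.26),(.225,.275,.26),(.26,.245,.26),(.29,.205,.26)],o)
E
```

```text
(0.232, 0.51, 0.25) [0, -64, -20]
(0.206, 0.452, 0.26) [0, -128, -29]
(0.18, 0.395, 0.26) [0, -191, -29]
(0.16, 0.34, 0.26) [-5, -249, -29]
(0.19, 0.305, 0.26) [-46, -268, -29]
(0.225, 0.275, 0.26) [-91, -281, -29]
(0.26, 0.245, 0.26) [-135, -294, -29]
(0.29, 0.205, 0.26) [-179, -318, -29]
```

```bash
python3 -m handwheel '[{"gripper":-1,"offset":[0,-55,-20],"rotation":[0,0,0]},{"gripper":0,"offset":[0,-115,-30],"rotation":[0,0,0]},{"gripper":1,"offset":[0,-175,-30],"rotation":[0,0,0]},{"gripper":1,"offset":[-5,-230,-30],"rotation":[0,0,0]},{"gripper":1,"offset":[-8,-249,-30],"rotation":[0,0,0]},{"gripper":1,"offset":[-46,-268,-30],"rotation":[0,0,0]},{"gripper":1,"offset":[-91,-281,-30],"rotation":[0,0,0]},{"gripper":1,"offset":[-135,-294,-30],"rotation":[0,0,0]}]'
python3 - <<'E'
from h import *
from station import ctrl
o=ctrl.get_obs();print(o["tool_pos"],o["q"],o["contact_force"],o["opening"])
offs([(.29,.205,.26),(.315,.16,.26),(.335,.11,.26),(.35,.055,.26),(.36,0,.26),(.385,-.05,.26),(.425,-.08,.26),(.475,-.11,.26)],o)
E
```

```text
t: 1.15
tool_pos: [0.2607, 0.2441, 0.2612]
tool_rot: [0.666, 3.07, 0.001]
contact_force: [0.8, 1.4, 0.7]
opening: -0.0004
grip_force: 0.0
[0.26072557 0.24407402 0.26119087] [ 5.43108949e-01 -6.78312033e-01  2.14097400e+00  3.69241961e-05
  1.67808077e+00 -6.00594788e-01] [0.76527664 1.38403466 0.74810717] -0.00039211981414829144
(0.29, 0.205, 0.26) [-43, -23, 1]
(0.315, 0.16, 0.26) [-84, -54, 1]
(0.335, 0.11, 0.26) [-123, -91, 1]
(0.35, 0.055, 0.26) [-160, -135, 1]
(0.36, 0, 0.26) [-191, -181, 1]
(0.385, -0.05, 0.26) [-235, -216, 1]
(0.425, -0.08, 0.26) [-284, -227, 1]
(0.475, -0.11, 0.26) [-342, -234, 1]
```

```bash
python3 -m handwheel '[{"gripper":1,"offset":[-43,-23,0],"rotation":[0,0,0]},{"gripper":1,"offset":[-84,-54,0],"rotation":[0,0,0]},{"gripper":1,"offset":[-123,-91,0],"rotation":[0,0,0]},{"gripper":1,"offset":[-160,-135,0],"rotation":[0,0,-0.1]},{"gripper":1,"offset":[-191,-181,0],"rotation":[0,0,-0.2]},{"gripper":1,"offset":[-235,-216,0],"rotation":[0,0,-0.31]},{"gripper":1,"offset":[-284,-227,0],"rotation":[0,0,-0.31]},{"gripper":1,"offset":[-342,-234,0],"rotation":[0,0,-0.31]}]'
python3 - <<'E'
from h import *
from station import ctrl
import cv2
o=ctrl.get_obs();print(o["tool_pos"],o["q"],o["contact_force"])
M=R.from_rotvec(o["tool_rot"]).as_matrix();print(M.round(3), np.arctan2(-M[1,1],-M[0,1])-A)
offs([cab(-.15,.004,.20),cab(-.15,.004,.16)],o)
r=ctrl.get_image("wrist");pickle.dump(r,open("w1.pkl","wb"));cv2.imwrite("pics/w1.png",r["image"][:,:,::-1])
for n,p in dict(pn=cab(-.153,-.082,.054),pf=cab(-.153,.082,.054),cfn=cab(0,-.082,.058),cff=cab(0,.082,.058)).items(): print(n,proj(r,p).round(0))
E
```

```text
t: 2.15
tool_pos: [0.4751, -0.1113, 0.2614]
tool_rot: [0.188, 3.135, -0.0]
contact_force: [0.2, 0.4, 1.1]
opening: -0.0001
grip_force: 0.0
[ 0.47510169 -0.11133243  0.26135116] [-3.82897435e-01 -3.00871415e-01  1.88593970e+00  1.15108749e-04
  1.55586179e+00 -1.83410357e+00] [0.23349763 0.39000064 1.09129192]
[[-0.993  0.119  0.001]
 [ 0.119  0.993 -0.   ]
 [-0.001 -0.    -1.   ]] -0.004988224146787568
[0.5456, -0.0989, 0.2] [-68, 21, 61]
[0.5456, -0.0989, 0.16] [-68, 21, 101]
pn [[301. 164.]]
pf [[299. 302.]]
cfn [[154. 165.]]
cff [[169. 305.]]
```

View pics/w1.png

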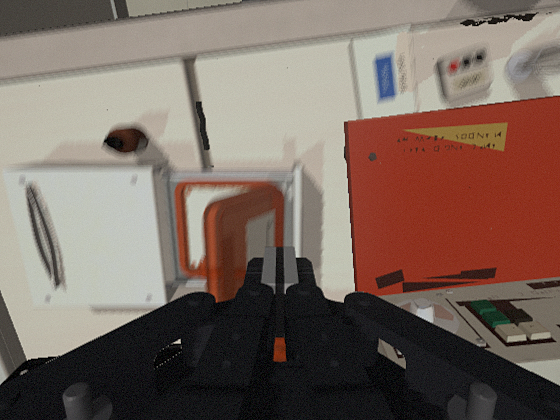

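Wrist view: drawer panel edge at (297,165), its near corner right where the model predicts (301,164). The lid leans toward the cabinet, free edge near (210,200), and the shut tips sit at (280,250) over the hinge side. I'll go down left of the lid and start pushing.

```bash
python3 -m handwheel '[{"gripper":1,"offset":[-35,0,50],"rotation":[0,0,0]},{"gripper":1,"offset":[-68,0,100],"rotation":[0,0,0]},{"gripper":1,"offset":[-68,0,150],"rotation":[0,0,0]},{"gripper":1,"offset":[-68,-8,152],"rotation":[0,0,0]},{"gripper":1,"offset":[-68,-18,155],"rotation":[0,0,0]},{"gripper":1,"offset":[-68,-28,159],"rotation":[0,0,0]},{"gripper":1,"offset":[-68,-37,164],"rotation":[0,0,0]},{"gripper":1,"offset":[-68,-44,171],"rotation":[0,0,0]}]'
python3 - <<'E'
from h import *
from station import ctrl
import cv2
o=ctrl.get_obs()
offs([cab(-.082,.004,.087),cab(-.059,.004,.038)],o)
ims=[]
for n,x,y in(("scene",160,115),("side",160,205)):
    im=ctrl.get_image(n)["image"][y:y+140,x:x+155,::-1];ims.append(cv2.resize(im,None,fx=2.5,fy=2.5,interpolation=cv2.INTER_CUBIC))
cv2.imwrite("pics/p2.png",np.hstack(ims))
E
```

```text
t: 3.2
tool_pos: [0.5372, -0.1625, 0.0914]
tool_rot: [0.186, 3.134, -0.001]
contact_force: [0.5, -0.1, 1.0]
opening: -0.0002
grip_force: 0.3
[0.5379, -0.1665, 0.087] [-1, -4, 4]
[0.5352, -0.1893, 0.038] [-1, -27, 53]
```

View pics/p2.png

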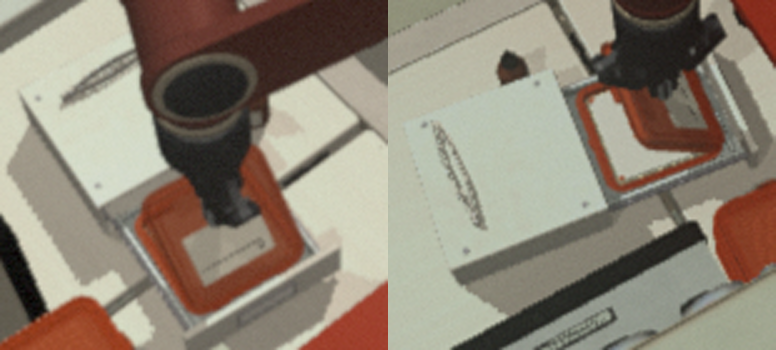

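Picture: the tips rest on the lid's outer face (scene crop (232,212)), the lid is still half open and the drawer hasn't moved. I'll continue the arc down.

```bash
python3 -m handwheel '[{"gripper":1,"offset":[0,-6,8],"rotation":[0,0,0]},{"gripper":1,"offset":[0,-11,15],"rotation":[0,0,0]},{"gripper":1,"offset":[0,-15,22],"rotation":[0,0,0]},{"gripper":1,"offset":[0,-19,30],"rotation":[0,0,0]},{"gripper":1,"offset":[0,-23,38],"rotation":[0,0,0]},{"gripper":1,"offset":[0,-26,45],"rotation":[0,0,0]},{"gripper":1,"offset":[0,-29,51],"rotation":[0,0,0]},{"gripper":1,"offset":[0,-31,54],"rotation":[0,0,0]}]'
```

```text
t: 4.3
tool_pos: [0.5328, -0.192, 0.0368]
tool_rot: [-0.185, -3.135, -0.002]
contact_force: [-5.7, 4.1, 14.5]
opening: 0.0
grip_force: 7.2
```

Firm contact at z 0.037, the shut box's height (38 mm). A bit more pressure, then up and clear to look.

```bash
python3 -m handwheel '[{"gripper":1,"offset":[0,0,1],"rotation":[0,0,0]},{"gripper":1,"offset":[0,0,1],"rotation":[0,0,0]},{"gripper":1,"offset":[0,0,-30],"rotation":[0,0,0]},{"gripper":1,"offset":[0,35,-80],"rotation":[0,0,0]},{"gripper":1,"offset":[0,90,-95],"rotation":[0,0,0]},{"gripper":1,"offset":[0,140,-95],"rotation":[0,0,0]},{"gripper":1,"offset":[0,140,-95],"rotation":[0,0,0]},{"gripper":1,"offset":[0,140,-95],"rotation":[0,0,0]}]'
python3 - <<'E'
from h import *
from station import ctrl
import cv2
o=ctrl.get_obs()
c,s=np.cos(A),np.sin(A);v=o["tool_pos"][:2]-C;print("cab",v@[c,s],v@[-s,c])
offs([cab(-.186,0,.10),cab(-.186,0,.034),cab(-.008,0,.034)],o)
ims=[]
for n,x,y in(("side",160,205),("wrist",0,0)):
    r=ctrl.get_image(n);im=r["image"][:,:,::-1]
    im=cv2.resize(im[y:y+140,x:x+155],(443,400),interpolation=cv2.INTER_CUBIC) if n=="side" else cv2.resize(im[100:400,:300],(350,400))
    ims.append(im)
cv2.imwrite("pics/p3.png",np.hstack(ims))
E
```

```text
t: 5.3
tool_pos: [0.5493, -0.0534, 0.1311]
tool_rot: [-0.184, -3.136, 0.001]
contact_force: [-0.0, -0.1, -0.3]
opening: 0.0002
grip_force: 0.0
cab -0.19570012248485638 0.0024570007176461035
[0.5458, -0.0627, 0.1] [2, -10, 31]
[0.5458, -0.0627, 0.034] [2, -10, 97]
[0.5254, -0.2396, 0.034] [2, -188, 97]
```

View pics/p3.png

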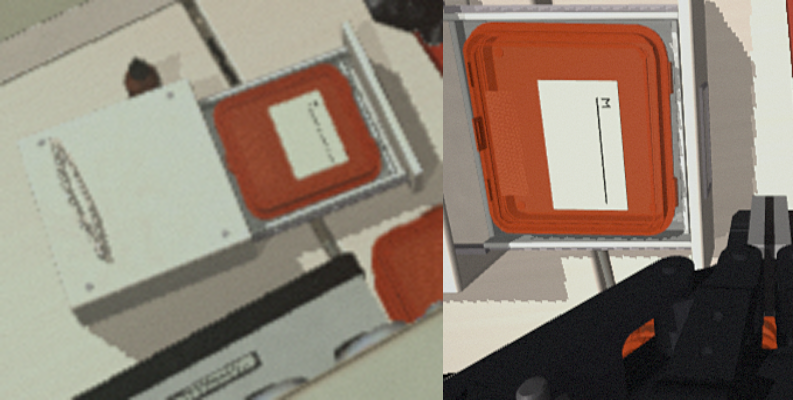

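Lid is fully shut flat on the box (side crop, box at (300,140)), the drawer is still out, and the tips are left of the panel. Now down in front of the panel and push.

```bash
python3 -m handwheel '[{"gripper":1,"offset":[2,-5,40],"rotation":[0,0,0]},{"gripper":1,"offset":[2,-5,80],"rotation":[0,0,0]},{"gripper":1,"offset":[2,-5,95],"rotation":[0,0,0]},{"gripper":1,"offset":[2,-12,95],"rotation":[0,0,0]},{"gripper":1,"offset":[2,-18,95],"rotation":[0,0,0]},{"gripper":1,"offset":[2,-24,95],"rotation":[0,0,0]},{"gripper":1,"offset":[2,-30,95],"rotation":[0,0,0]},{"gripper":1,"offset":[2,-38,95],"rotation":[0,0,0]}]'
python3 -m handwheel '[{"gripper":1,"offset":[0,-10,0],"rotation":[0,0,0]},{"gripper":1,"offset":[0,-21,0],"rotation":[0,0,0]},{"gripper":1,"offset":[0,-33,0],"rotation":[0,0,0]},{"gripper":1,"offset":[0,-45,0],"rotation":[0,0,0]},{"gripper":1,"offset":[0,-57,0],"rotation":[0,0,0]},{"gripper":1,"offset":[0,-69,0],"rotation":[0,0,0]},{"gripper":1,"offset":[0,-80,0],"rotation":[0,0,0]},{"gripper":1,"offset":[0,-90,0],"rotation":[0,0,0]}]'
python3 - <<'E'
from h import *
from station import ctrl
o=ctrl.get_obs()
c,s=np.cos(A),np.sin(A);v=o["tool_pos"][:2]-C;print("cab",v@[c,s],v@[-s,c]);offs([cab(-.02,0.002,.036)],o)
E
```

```text
t: 6.4
tool_pos: [0.5439, -0.0907, 0.0374]
tool_rot: [0.185, 3.134, 0.001]
contact_force: [-0.2, 2.4, 1.8]
opening: -0.0001
grip_force: 1.5
t: 7.4
tool_pos: [0.5322, -0.1807, 0.0362]
tool_rot: [-0.185, -3.136, -0.0]
contact_force: [3.1, 3.3, 0.9]
opening: -0.0001
grip_force: 1.5
cab -0.06729174949723793 5.3220581149828776e-05
[0.5288, -0.2279, 0.036] [-2, -47, 0]
```

```bash
python3 -m handwheel '[{"gripper":1,"offset":[0,-8,0],"rotation":[0,0,0]},{"gripper":1,"offset":[0,-16,0],"rotation":[0,0,0]},{"gripper":1,"offset":[0,-24,0],"rotation":[0,0,0]},{"gripper":1,"offset":[0,-31,0],"rotation":[0,0,0]},{"gripper":1,"offset":[0,-36,0],"rotation":[0,0,0]},{"gripper":1,"offset":[0,-39,0],"rotation":[0,0,0]},{"gripper":1,"offset":[0,-41,0],"rotation":[0,0,0]},{"gripper":1,"offset":[0,-42,0],"rotation":[0,0,0]}]'
python3 -m handwheel '[{"gripper":1,"offset":[0,-1,0],"rotation":[0,0,0]},{"gripper":1,"offset":[0,-2,0],"rotation":[0,0,0]},{"gripper":1,"offset":[0,-3,0],"rotation":[0,0,0]},{"gripper":1,"offset":[0,-4,0],"rotation":[0,0,0]},{"gripper":1,"offset":[0,-4,0],"rotation":[0,0,0]},{"gripper":1,"offset":[0,-4,0],"rotation":[0,0,0]},{"gripper":1,"offset":[0,-4,0],"rotation":[0,0,0]},{"gripper":1,"offset":[0,-4,0],"rotation":[0,0,0]}]'
```

```text
t: 8.4
tool_pos: [0.5273, -0.2216, 0.0362]
tool_rot: [-0.185, -3.136, -0.0]
contact_force: [1.9, 2.7, 0.4]
opening: -0.0002
grip_force: 1.3
t: 9.4
tool_pos: [0.5268, -0.2257, 0.0362]
tool_rot: [-0.185, -3.136, 0.0]
contact_force: [0.9, 1.0, -0.7]
opening: 0.0
grip_force: 0.6
```

Not at the stop yet; creep further.

```bash
python3 -m handwheel '[{"gripper":1,"offset":[0,-1,0],"rotation":[0,0,0]},{"gripper":1,"offset":[0,-2,0],"rotation":[0,0,0]},{"gripper":1,"offset":[0,-3,0],"rotation":[0,0,0]},{"gripper":1,"offset":[0,-3,0],"rotation":[0,0,0]},{"gripper":1,"offset":[0,-4,0],"rotation":[0,0,0]},{"gripper":1,"offset":[0,-4,0],"rotation":[0,0,0]},{"gripper":1,"offset":[0,-5,0],"rotation":[0,0,0]},{"gripper":1,"offset":[0,-5,0],"rotation":[0,0,0]}]'
```

```text
t: 10.4
tool_pos: [0.5265, -0.2285, 0.0362]
tool_rot: [-0.185, -3.136, -0.007]
contact_force: [1.2, 9.5, 2.7]
opening: 0.0001
grip_force: 5.2
```

Force climbs and motion stops at the predicted place: the stop. A little firmer, then back off and look.

```bash
python3 -m handwheel '[{"gripper":1,"offset":[0,-2,0],"rotation":[0,0,0]},{"gripper":1,"offset":[0,-3,0],"rotation":[0,0,0]},{"gripper":1,"offset":[0,-3,0],"rotation":[0,0,0]},{"gripper":1,"offset":[0,-3,0],"rotation":[0,0,0]},{"gripper":1,"offset":[0,5,0],"rotation":[0,0,0]},{"gripper":1,"offset":[0,40,0],"rotation":[0,0,0]},{"gripper":1,"offset":[0,90,-50],"rotation":[0,0,0]},{"gripper":1,"offset":[0,130,-110],"rotation":[0,0,0]}]'
python3 - <<'E'
from h import *
from station import ctrl
import cv2
ims=[]
for n,x,y in(("side",160,205),("wrist",0,0)):
    r=ctrl.get_image(n);im=r["image"][:,:,::-1]
    P=[cab(-.008,-.082,.054),cab(-.008,.082,.054)];print(n,proj(r,P).round(1).tolist(),proj(r,[cab(0,-.082,.058),cab(0,.082,.058)]).round(1).tolist())
    im=cv2.resize(im[y:y+140,x:x+155],(443,400),interpolation=cv2.INTER_CUBIC) if n=="side" else cv2.resize(im[100:400,:300],(350,400))
    ims.append(im)
cv2.imwrite("pics/p4.png",np.hstack(ims))
E
```

```text
t: 11.4
tool_pos: [0.5396, -0.1109, 0.1318]
tool_rot: [-0.185, -3.134, 0.002]
contact_force: [0.8, -0.2, -0.2]
opening: 0.0002
grip_force: 0.0
side [[229.4, 230.3], [252.2, 286.3]] [[226.2, 230.7], [248.9, 287.0]]
wrist [[74.3, 83.5], [110.4, 306.1]] [[58.0, 82.8], [97.5, 309.0]]
```

View pics/p4.png

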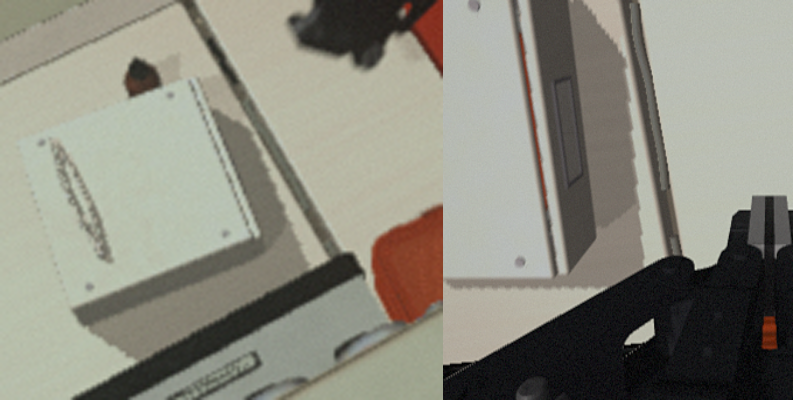

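Drawer looks home, but a thin orange strip shows at crop (525,100) between the panel and the cabinet, which may be a gap of 1–3 mm. I'll push again, firmer, and compare where it stops.

```bash
python3 - <<'E'
from h import *
from station import ctrl
offs([cab(-.06,0,.06),cab(-.06,0,.036),cab(-.03,0,.036),cab(-.019,0,.036)],ctrl.get_obs())
r=ctrl.get_image("wrist");g=r["image"]
for v in (150,200,240,270,290):
    print(v,[tuple(int(k) for k in g[v,u]) for u in range(int(74+36*(v-83)/223)-26,int(74+36*(v-83)/223)+8,2)])
E
```

```text
[0.5314, -0.1879, 0.06] [6, -78, 80]
[0.5314, -0.1879, 0.036] [6, -77, 104]
[0.5279, -0.2177, 0.036] [6, -107, 104]
[0.5267, -0.2286, 0.036] [6, -118, 104]
150 [(183, 188, 182), (186, 187, 184), (183, 187, 184), (182, 187, 184), (184, 187, 184), (166, 153, 143), (112, 105, 96), (77, 62, 55), (130, 57, 36), (191, 199, 196), (189, 194, 186), (183, 185, 180), (187, 191, 177), (140, 130, 124), (85, 82, 74), (75, 71, 64), (74, 70, 66)]
200 [(183, 186, 181), (182, 184, 181), (185, 189, 184), (185, 187, 181), (185, 189, 185), (182, 176, 164), (129, 123, 114), (78, 78, 73), (138, 44, 13), (192, 187, 177), (185, 191, 184), (185, 190, 179), (186, 188, 180), (150, 139, 134), (85, 80, 74), (71, 66, 60), (73, 67, 64)]
240 [(187, 188, 182), (183, 188, 180), (182, 188, 181), (183, 186, 180), (188, 191, 184), (185, 181, 169), (128, 122, 113), (79, 79, 72), (148, 52, 20), (148, 148, 139), (189, 195, 187), (182, 186, 175), (190, 190, 178), (140, 134, 124), (74, 70, 66), (74, 71, 64), (72, 68, 61)]
270 [(184, 188, 183), (186, 187, 187), (180, 183, 178), (187, 192, 185), (184, 189, 185), (183, 187, 179), (140, 134, 123), (93, 83, 81), (70, 72, 71), (191, 180, 168), (180, 185, 181), (181, 187, 176), (186, 186, 175), (135, 129, 119), (68, 64, 59), (73, 70, 65), (74, 70, 66)]
290 [(185, 189, 184), (183, 189, 181), (184, 187, 181), (182, 186, 181), (184, 187, 184), (187, 189, 185), (155, 147, 136), (100, 95, 86), (65, 59, 56), (164, 158, 147), (185, 191, 186), (184, 187, 184), (187, 189, 179), (141, 134, 124), (73, 67, 63), (75, 71, 63), (74, 71, 63)]
```

The profile suggests a ~2 mm gap (orange ≈2 px at ≈1 mm/px). Push again with readings along the way.

```bash
python3 -m handwheel '[{"gripper":1,"offset":[6,-40,50],"rotation":[0,0,0]},{"gripper":1,"offset":[6,-77,85],"rotation":[0,0,0]},{"gripper":1,"offset":[6,-77,102],"rotation":[0,0,0]},{"gripper":1,"offset":[6,-100,102],"rotation":[0,0,0]},{"gripper":1,"offset":[6,-112,102],"rotation":[0,0,0]},{"gripper":1,"offset":[6,-116,102],"rotation":[0,0,0]},{"gripper":1,"offset":[6,-118,102],"rotation":[0,0,0]},{"gripper":1,"offset":[6,-120,102],"rotation":[0,0,0]}]'
python3 -m handwheel '[{"gripper":1,"offset":[0,-1,0],"rotation":[0,0,0]},{"gripper":1,"offset":[0,-2,0],"rotation":[0,0,0]},{"gripper":1,"offset":[0,-3,0],"rotation":[0,0,0]},{"gripper":1,"offset":[0,-3,0],"rotation":[0,0,0]},{"gripper":1,"offset":[0,-3,0],"rotation":[0,0,0]},{"gripper":1,"offset":[0,-3,0],"rotation":[0,0,0]},{"gripper":1,"offset":[0,-3,0],"rotation":[0,0,0]},{"gripper":1,"offset":[0,-3,0],"rotation":[0,0,0]}]'
```

```text
t: 12.55
tool_pos: [0.521, -0.2277, 0.0302]
tool_rot: [0.185, 3.136, 0.007]
contact_force: [1.7, 12.2, 3.3]
opening: 0.0003
grip_force: 5.8
t: 13.55
tool_pos: [0.5209, -0.2277, 0.0302]
tool_rot: [0.184, 3.136, 0.015]
contact_force: [2.1, 17.3, 6.8]
opening: 0.0002
grip_force: 8.7
```

It stops at the same place with 17 N, rigidly. I'll check the geometry of that strip against the model, for gap 0, 1, 2, 3 mm.

```bash
python3 -m handwheel '[{"gripper":1,"offset":[0,-3,0],"rotation":[0,0,0]},{"gripper":1,"offset":[0,-5,0],"rotation":[0,0,0]},{"gripper":1,"offset":[0,-5,0],"rotation":[0,0,0]},{"gripper":1,"offset":[0,-5,0],"rotation":[0,0,0]},{"gripper":1,"offset":[0,-5,0],"rotation":[0,0,0]},{"gripper":1,"offset":[0,-5,0],"rotation":[0,0,0]},{"gripper":1,"offset":[0,-5,0],"rotation":[0,0,0]},{"gripper":1,"offset":[0,-5,0],"rotation":[0,0,0]}]'
python3 - <<'E'
from h import *
from station import ctrl
import cv2
r=ctrl.get_image("wrist");pickle.dump(r,open("w5.pkl","wb"))
print(r["xyz"],(r["xyz"][:2]-C)@[np.cos(A),np.sin(A)])
def at(x,z,v):
    p=proj(r,[cab(x,-.08,z),cab(x,.08,z)]);return float(p[0,0]+(p[1,0]-p[0,0])*(v-p[0,1])/(p[1,1]-p[0,1]))
p=proj(r,[cab(0,-.082,.058),cab(0,.082,.058)]);print("rows",p)
v=int(p[:,1].mean())-25
print(v,"cab top",at(0,.058,v),"open edge",at(0,.053,v))
for g in (0,.001,.002,.003): print(g,"panel in/out",round(at(-g,.054,v),1),round(at(-g-.008,.054,v),1))
u0=int(at(0,.058,v))-6
G=r["image"][v-2:v+3].mean(0).astype(int)
print([(u,*G[u].tolist()) for u in range(u0,u0+36)])
E
```

```text
t: 14.55
tool_pos: [0.5209, -0.2279, 0.0303]
tool_rot: [-0.184, -3.136, -0.03]
contact_force: [2.4, 33.2, 12.7]
opening: -0.0004
grip_force: 17.1
[ 0.4533479  -0.22194546  0.17292669] -0.0172504490862281
rows [[219.57591316  87.88598703]
 [237.74591142 469.13717328]]
253 cab top 227.3886492449541 open edge 229.33922340002405
0 panel in/out 229.0 249.9
0.001 panel in/out 231.5 252.5
0.002 panel in/out 234.1 255.1
0.003 panel in/out 236.8 257.8
[(221, 111, 105, 98), (222, 99, 93, 86), (223, 80, 77, 72), (224, 76, 74, 70), (225, 83, 85, 81), (226, 75, 71, 66), (227, 92, 87, 80), (228, 123, 116, 108), (229, 161, 152, 141), (230, 155, 151, 141), (231, 154, 147, 137), (232, 153, 147, 138), (233, 154, 147, 138), (234, 154, 146, 136), (235, 155, 148, 138), (236, 155, 147, 138), (237, 154, 147, 136), (238, 154, 146, 135), (239, 151, 145, 134), (240, 155, 146, 136), (241, 143, 134, 125), (242, 129, 122, 113), (243, 119, 112, 105), (244, 105, 99, 91), (245, 75, 71, 66), (246, 55, 53, 50), (247, 63, 60, 56), (248, 71, 68, 70), (249, 72, 68, 68), (250, 70, 68, 69), (251, 74, 71, 71), (252, 70, 68, 68), (253, 64, 62, 60), (254, 70, 67, 67), (255, 71, 65, 65), (256, 98, 93, 85)]
```

```bash
python3 -m handwheel '[{"gripper":1,"offset":[0,15,0],"rotation":[0,0,0]},{"gripper":1,"offset":[-6,15,-17],"rotation":[0,0,0]},{"gripper":1,"offset":[-6,10,-17],"rotation":[0,0,0]},{"gripper":1,"offset":[-6,5,-17],"rotation":[0,0,0]},{"gripper":1,"offset":[-6,0,-17],"rotation":[0,0,0]},{"gripper":1,"offset":[-6,-3,-17],"rotation":[0,0,0]},{"gripper":1,"offset":[-6,-4,-17],"rotation":[0,0,0]},{"gripper":1,"offset":[-6,-4,-17],"rotation":[0,0,0]}]'
python3 -m handwheel '[{"gripper":1,"offset":[0,5,0],"rotation":[0,0,0]},{"gripper":1,"offset":[0,20,0],"rotation":[0,0,0]},{"gripper":1,"offset":[0,25,-40],"rotation":[0,0,0]},{"gripper":1,"offset":[0,25,-80],"rotation":[0,0,0]},{"gripper":1,"offset":[0,25,-80],"rotation":[0,0,0]},{"gripper":1,"offset":[0,25,-80],"rotation":[0,0,0]},{"gripper":1,"offset":[0,25,-80],"rotation":[0,0,0]},{"gripper":1,"offset":[0,25,-80],"rotation":[0,0,0]}]'
python3 - <<'E'
from h import *
from station import ctrl
import cv2
r=ctrl.get_image("wrist")
p=proj(r,[cab(0,-.082,.058),cab(0,.082,.058),cab(0,-.082,.054),cab(-.008,-.082,.054),cab(-.008,.082,.054),cab(0,0,.054),cab(-.001,0,.054)]);print(p.round(1))
x=int(p[:2,0].mean())-75;x=max(x,0);print("x0",x)
cv2.imwrite("pics/p6.png",cv2.resize(r["image"][60:260,x:x+200,::-1],(600,600),interpolation=cv2.INTER_CUBIC))
E
```

```text
t: 15.6
tool_pos: [0.5261, -0.236, 0.0475]
tool_rot: [0.188, 3.136, 0.025]
contact_force: [3.1, 26.0, 13.1]
opening: -0.0001
grip_force: 14.6
t: 16.6
tool_pos: [0.5271, -0.2175, 0.1252]
tool_rot: [-0.185, -3.134, -0.002]
contact_force: [-0.4, -0.6, -0.8]
opening: -0.0
grip_force: 0.0
[[227.3  91.7]
 [237.4 329.9]
 [228.3  92.1]
 [241.4  92.2]
 [248.9 326.5]
 [233.6 220.7]
 [235.1 220.7]]
x0 157
```

View pics/p6.png

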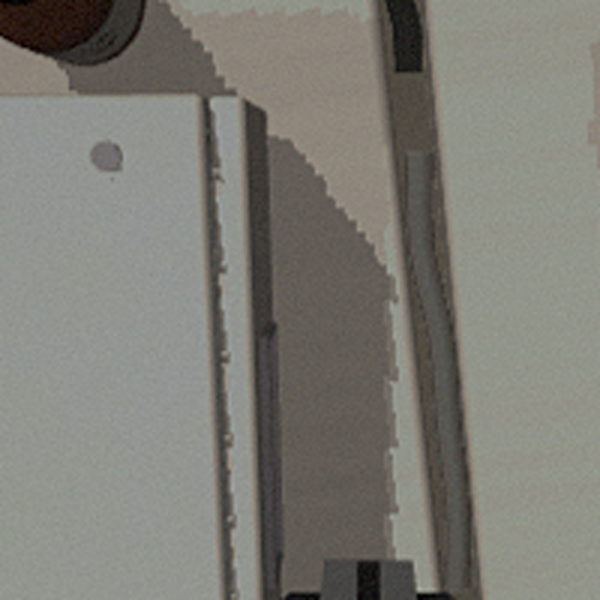

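At the greater height the tips stopped 8 mm farther on. This close view shows only a thin dark seam at crop (208,300), no orange. I'll return to the earlier viewpoint and compare the same profile.

```bash
python3 -m handwheel '[{"gripper":1,"offset":[-5,50,-6],"rotation":[0,0,0]},{"gripper":1,"offset":[0,107,-7],"rotation":[0,0,0]},{"gripper":1,"offset":[0,107,-7],"rotation":[0,0,0]},{"gripper":1,"offset":[0,107,-7],"rotation":[0,0,0]},{"gripper":1,"offset":[0,107,-7],"rotation":[0,0,0]},{"gripper":1,"offset":[0,107,-7],"rotation":[0,0,0]},{"gripper":1,"offset":[0,107,-7],"rotation":[0,0,0]},{"gripper":1,"offset":[0,107,-7],"rotation":[0,0,0]}]'
python3 - <<'E'
from h import *
from station import ctrl
r=ctrl.get_image("wrist");g=r["image"]
def at(x,z,v):
    p=proj(r,[cab(x,-.08,z),cab(x,.08,z)]);return float(p[0,0]+(p[1,0]-p[0,0])*(v-p[0,1])/(p[1,1]-p[0,1]))
for v in (150,200,240):
    a=at(0,.058,v);print(v,"model cab",round(a,1),"open53",round(at(0,.053,v),1),"panel in/out",round(at(0,.054,v),1),round(at(-.008,.054,v),1),"in 2mm",round(at(-.002,.054,v),1))
    print([(u,*(int(k) for k in g[v,u])) for u in range(int(a)-4,int(a)+18)])
E
```

```text
t: 17.65
tool_pos: [0.5405, -0.1119, 0.1338]
tool_rot: [-0.186, -3.136, -0.0]
contact_force: [-0.2, -0.6, 0.0]
opening: 0.0001
grip_force: 0.0
150 model cab 67.8 open53 72.5 panel in/out 71.6 83.7 in 2mm 74.6
[(63, 180, 169, 158), (64, 154, 145, 135), (65, 126, 120, 111), (66, 106, 100, 92), (67, 81, 82, 78), (68, 80, 63, 58), (69, 143, 39, 3), (70, 141, 84, 70), (71, 182, 182, 169), (72, 191, 182, 171), (73, 189, 196, 192), (74, 182, 187, 179), (75, 184, 186, 181), (76, 182, 187, 179), (77, 182, 187, 179), (78, 188, 192, 181), (79, 176, 165, 157), (80, 152, 143, 133), (81, 126, 118, 112), (82, 85, 79, 73), (83, 67, 64, 59), (84, 72, 65, 63)]
200 model cab 76.4 open53 81.0 panel in/out 80.1 91.7 in 2mm 82.9
[(72, 180, 168, 155), (73, 146, 140, 127), (74, 122, 117, 107), (75, 98, 94, 90), (76, 78, 76, 72), (77, 100, 56, 39), (78, 138, 49, 26), (79, 109, 74, 60), (80, 115, 115, 110), (81, 172, 173, 166), (82, 192, 196, 192), (83, 182, 187, 179), (84, 185, 189, 183), (85, 181, 187, 178), (86, 184, 188, 180), (87, 185, 174, 162), (88, 152, 144, 132), (89, 132, 125, 116), (90, 96, 90, 82), (91, 69, 66, 58), (92, 66, 64, 58), (93, 73, 71, 66)]
240 model cab 83.3 open53 87.7 panel in/out 86.9 98.1 in 2mm 89.6
[(79, 183, 171, 157), (80, 150, 138, 129), (81, 119, 113, 107), (82, 86, 84, 78), (83, 78, 72, 70), (84, 113, 55, 33), (85, 143, 53, 25), (86, 128, 103, 91), (87, 193, 187, 175), (88, 186, 186, 182), (89, 184, 188, 184), (90, 181, 185, 182), (91, 183, 189, 181), (92, 181, 186, 176), (93, 184, 189, 177), (94, 175, 162, 151), (95, 141, 133, 125), (96, 112, 105, 98), (97, 78, 73, 70), (98, 73, 68, 61), (99, 73, 69, 64), (100, 71, 66, 60)]
```

Strip unchanged (~2 px, ≈1 mm), so that could simply be rounded edges, but finger backs may also have touched the cabinet edge. To rule that out I'll push once more with the tool tilted so that only the tips lead.

```bash
python3 -m handwheel '[{"gripper":1,"offset":[3,-30,40],"rotation":[0.15,0,0]},{"gripper":1,"offset":[3,-65,75],"rotation":[0.3,0,0]},{"gripper":1,"offset":[3,-70,102],"rotation":[0.4,0,0]},{"gripper":1,"offset":[3,-90,102],"rotation":[0.4,0,0]},{"gripper":1,"offset":[3,-105,102],"rotation":[0.4,0,0]},{"gripper":1,"offset":[3,-112,102],"rotation":[0.4,0,0]},{"gripper":1,"offset":[3,-116,102],"rotation":[0.4,0,0]},{"gripper":1,"offset":[3,-118,102],"rotation":[0.4,0,0]}]'
python3 - <<'E'
from h import *
from station import ctrl
o=ctrl.get_obs();M=R.from_rotvec(o["tool_rot"]).as_matrix();p=o["tool_pos"]
d=np.r_[np.cos(A),np.sin(A),0]
print(((p[:2]-C)@d[:2]).round(4), "10mm into cabinet in tool axes:",(10*d@M).round(2))
E
```

```text
t: 18.7
tool_pos: [0.5239, -0.2289, 0.0326]
tool_rot: [-0.181, -3.052, 0.619]
contact_force: [-0.6, 0.3, -0.0]
opening: 0.0002
grip_force: 0.0
-0.0184 10mm into cabinet in tool axes: [-0.04 -9.21  3.89]
```

```bash
python3 -m handwheel '[{"gripper":1,"offset":[0,-1.8,0.8],"rotation":[0,0,0]},{"gripper":1,"offset":[0,-3.7,1.6],"rotation":[0,0,0]},{"gripper":1,"offset":[0,-5.5,2.3],"rotation":[0,0,0]},{"gripper":1,"offset":[0,-7.4,3.1],"rotation":[0,0,0]},{"gripper":1,"offset":[0,-8.3,3.5],"rotation":[0,0,0]},{"gripper":1,"offset":[0,-9.2,3.9],"rotation":[0,0,0]},{"gripper":1,"offset":[0,-9.2,3.9],"rotation":[0,0,0]},{"gripper":1,"offset":[0,-9.2,3.9],"rotation":[0,0,0]}]'
```

```text
t: 19.7
tool_pos: [0.523, -0.2339, 0.0317]
tool_rot: [-0.182, -3.054, 0.607]
contact_force: [-2.1, 21.5, 10.5]
opening: 0.0001
grip_force: 10.5
```

Hard stop again with tips only, consistent with the panel home. Back off and recheck the strip.

```bash
python3 -m handwheel '[{"gripper":1,"offset":[0,10,-4],"rotation":[0,0,0]},{"gripper":1,"offset":[0,45,-15],"rotation":[0,0,0]},{"gripper":1,"offset":[0,80,-50],"rotation":[-0.1,0,0]},{"gripper":1,"offset":[0,112,-90],"rotation":[-0.25,0,0]},{"gripper":1,"offset":[0,150,-45],"rotation":[-0.39,0,0]},{"gripper":1,"offset":[0,152,-46],"rotation":[-0.39,0,0]},{"gripper":1,"offset":[0,152,-46],"rotation":[-0.39,0,0]},{"gripper":1,"offset":[0,152,-46],"rotation":[-0.39,0,0]}]'
python3 - <<'E'
from h import *
from station import ctrl
r=ctrl.get_image("wrist");g=r["image"]
def at(x,z,v):
    p=proj(r,[cab(x,-.08,z),cab(x,.08,z)]);return float(p[0,0]+(p[1,0]-p[0,0])*(v-p[0,1])/(p[1,1]-p[0,1]))
print(ctrl.get_obs()["tool_pos"])
for v in (150,200,240):
    a=at(0,.058,v);print(v,round(a,1),round(at(0,.053,v),1),round(at(0,.054,v),1),round(at(-.008,.054,v),1))
    if 0<a<540: print([(u,*(int(k) for k in g[v,u])) for u in range(int(a)-6,int(a)+18)])
E
```

```text
t: 20.7
tool_pos: [0.5422, -0.0818, 0.0165]
tool_rot: [0.184, 3.134, -0.018]
contact_force: [-0.1, -0.1, -0.2]
opening: 0.0002
grip_force: 0.0
[ 0.54216441 -0.08175047  0.01648334]
150 -269.6 -244.0 -248.9 -224.1
200 -247.4 -222.8 -227.5 -203.7
240 -229.6 -205.8 -210.4 -187.4
```

I misjudged the tilted axes and ended low (z 17 mm) but free of contact; go back up to the viewing pose.

```bash
python3 -m handwheel '[{"gripper":1,"offset":[0,0,-40],"rotation":[0,0,0]},{"gripper":1,"offset":[0,0,-80],"rotation":[0,0,0]},{"gripper":1,"offset":[0,-30,-117],"rotation":[0,0,0.018]},{"gripper":1,"offset":[0,-30,-117],"rotation":[0,0,0]},{"gripper":1,"offset":[0,-30,-117],"rotation":[0,0,0]},{"gripper":1,"offset":[0,-30,-117],"rotation":[0,0,0]},{"gripper":1,"offset":[0,-30,-117],"rotation":[0,0,0]},{"gripper":1,"offset":[0,-30,-117],"rotation":[0,0,0]}]'
python3 - <<'E'
from h import *
from station import ctrl
r=ctrl.get_image("wrist");g=r["image"]
def at(x,z,v):
    p=proj(r,[cab(x,-.08,z),cab(x,.08,z)]);return float(p[0,0]+(p[1,0]-p[0,0])*(v-p[0,1])/(p[1,1]-p[0,1]))
for v in (150,200,240):
    a=at(0,.058,v);print(v,round(a,1),round(at(0,.053,v),1),round(at(0,.054,v),1),round(at(-.008,.054,v),1))
    print([(u,*(int(k) for k in g[v,u])) for u in range(int(a)-6,int(a)+18)])
E
```

```text
t: 21.75
tool_pos: [0.5373, -0.1097, 0.1314]
tool_rot: [-0.184, -3.134, 0.015]
contact_force: [0.9, 0.3, -0.3]
opening: -0.0003
grip_force: 0.0
150 65.3 70.2 69.2 81.3
[(59, 186, 188, 181), (60, 184, 184, 173), (61, 171, 160, 147), (62, 143, 135, 126), (63, 120, 116, 107), (64, 99, 96, 93), (65, 76, 72, 70), (66, 97, 50, 35), (67, 136, 43, 7), (68, 129, 89, 74), (69, 164, 163, 151), (70, 160, 159, 148), (71, 189, 196, 190), (72, 184, 189, 184), (73, 182, 188, 179), (74, 181, 183, 177), (75, 186, 189, 178), (76, 183, 181, 169), (77, 170, 158, 145), (78, 142, 133, 125), (79, 111, 104, 98), (80, 85, 81, 73), (81, 71, 68, 63), (82, 72, 67, 63)]
200 73.9 78.6 77.7 89.3
[(67, 183, 184, 178), (68, 184, 188, 178), (69, 183, 182, 167), (70, 164, 152, 141), (71, 138, 133, 122), (72, 114, 109, 99), (73, 87, 88, 82), (74, 75, 68, 67), (75, 115, 46, 23), (76, 134, 56, 34), (77, 108, 102, 93), (78, 161, 160, 151), (79, 188, 194, 190), (80, 186, 189, 186), (81, 185, 189, 181), (82, 181, 185, 177), (83, 184, 191, 180), (84, 186, 190, 177), (85, 174, 164, 150), (86, 149, 137, 130), (87, 117, 110, 103), (88, 93, 85, 80), (89, 67, 65, 60), (90, 75, 72, 65)]
240 80.9 85.4 84.5 95.7
[(74, 183, 187, 180), (75, 188, 190, 184), (76, 189, 185, 174), (77, 168, 156, 145), (78, 136, 129, 118), (79, 108, 106, 98), (80, 88, 84, 82), (81, 75, 66, 52), (82, 131, 39, 5), (83, 138, 67, 51), (84, 143, 146, 135), (85, 188, 184, 175), (86, 186, 194, 188), (87, 182, 185, 181), (88, 183, 187, 181), (89, 188, 193, 184), (90, 187, 189, 180), (91, 185, 180, 166), (92, 164, 153, 142), (93, 136, 128, 123), (94, 99, 97, 88), (95, 76, 73, 67), (96, 71, 66, 62), (97, 71, 69, 65)]
```

The strip and panel position are unchanged after three hard pushes with different contact shapes, so the drawer is on its home stop. The arm is clear and the neighbours stand where they were.

```bash
python3 -c "
from station import ctrl
print(ctrl.finish_job())"
```

```text
the job is handed in; nothing more can be done
None
```

The lid is shut and the drawer is pushed in to its stop with the box inside; the job was handed in at about 22 s. A strip of roughly 1 mm still shows between panel and cabinet; pushing at up to 33 N didn't change it, so I took it as fully home.

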